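# Cull the bent bath-clamp bracket

### The arm

A 7-joint arm with a two-finger parallel gripper is mounted at the origin on the work surface. World frame = base frame: x ahead of the robot, y to its left, z up, the work surface at z = 0. Lengths are in mm, angles in rad, forces in N, time in s.
With the tool pointing down it reaches from about 425 to 925 mm from the base axis. Payload 6.8 kg.
Tool frame: the origin (TCP) lies at the very end of the fingers, on their centre line; the grasp point (between the pads) lies 19 mm behind it; z points along the fingers, y is the line along which they close (so a half turn about z gives the same grasp; the last joint's range is limited). The gripper opens to 88 mm and grips with 3 to 60 N. Pads are 20 mm wide; open, the fingers measure 115 mm over their backs; the gripper's body (75 mm by 178 mm) begins 61 mm behind the grasp point.
Start: joints at [-1.212, 0.477, 0.022, 1.555, -0.011, 1.109, -0.083], TCP at [303.77, 602.803, 222.664] pointing down, gripper open.
Joint ranges: [-2.96, 2.96], [-0.34, 2.1], [-1.41, 1.46], [0.24, 2.44], [-1.37, 4.51], [0.17, 1.92], [-2.96, 2.96]. Speed limits (rad/s): [2.39, 2.39, 3.14, 3.14, 3.14, 3.14, 3.14].

### API

Orientations are given as [roll, pitch, yaw] about the fixed x, y, z axes, in that order (R = Rz(yaw) Ry(pitch) Rx(roll)).
In Python, from plant import env gives the robot as it stands.
- The arm moves only by the tool jog_arm, never from a script. Its arguments are lists of equal length, an entry for each row: "translation": the shift along the tool's x, y, z in m, a list of three; "rot": the turn, a rotation vector about the tool's x, y, z in rad, a list of three. In form: {"translation": [[x, y, z], ...], "rot": [[wx, wy, wz], ...]}. A call has 1 to 20 rows; each row is the pose to reach, as a shift and turn from the pose commanded when the call began, along the tool's axes at that moment; what a row does not reach only later rows make up. A row lasts 1/8 s, in which the tool goes at most 62.5 mm and 10.7 degrees, less where a joint would pass 70% of its speed; a pose out of reach is approached as far as the arm can. A call with a gripper value outside its range is refused whole. "claw" is the closure, from 0 (fully open) to 1 (shut), set as the call begins (left out, the last holds). The fingers move at their own pace and stop on an object; "grip_force" is the grip in N (left out, the last holds). Time passes only in rows, so rows that repeat a pose let the fingers close. It gives the time, the measured TCP pose, the force, the opening and the grip force at its end, in the units of the state.
- env.get_state(): the state, without advancing time (a new reading comes with each control period).
- env.camera(name): name is "scene" or "top"; returns the picture (400x640x3 uint8, red, green, blue); there is no depth.
- env.calibration(name): a dict with "camera_matrix" (3x3 intrinsics, pixels), "R" (3x3) and "t" (3): a world point X has camera coordinates R X + t. Camera axes: x right, y down, z forward; pixel columns grow to the right and rows downward; lengths in mm; the calibration is good to about 2 mm. A picture is of the moment at which its call begins. calibration takes no time and is no camera call.
- env.job_done(): hands the job in; it is judged then, once.
The state is a dict: "clock": time; "joint_positions": joint angles; "qvel": joint speeds; "joint_torque": joint torques, N m; "tcp_pos": TCP position; "eef_rot": TCP orientation; "wrist_force": force on the tool from outside, world axes, zero at the start; "ft_torque": the same for the moment, N m; "width": finger opening in mm; "grasp_force": force on a finger pad.
Only numpy, scipy, OpenCV 4.12 (cv2) and the standard library are available. Lean on these libraries where they do the work, as an engineer would, in place of code of your own. Each camera call takes 0.05 s, during which the arm holds its last target. There are 200 camera calls.

### The job

Three yellow L-shaped metal clamp brackets for the heating baths stand on the bench between two trays; two are sound, with a square corner, and one is sprung open, its upright plate leaning well outward. Pick the bent one out and stand it on its foot on the floor of the red reject tray, then let go; leave the two sound brackets standing where they are.

Things in the scene. Friction and masses are not known exactly. Their poses are not given: they have to be found in the camera images.
- bent_mid (a point): BENT bracket, loose, yellow metal, 110 g. Foot plate 75x30x5 mm flat on the bench; upright plate 65 long, 30 wide, 5 thick, from one end of the foot (heel), leaning 35 deg away from the foot, tip 55 up. Point: middle of the upright, 27 above the foot's underside. x: from heel along the foot (foot at x=+15..+90, tip at -20), y: across the 30 mm width (grip the two edges from above), z: up.
- good_a_mid (a point): First SOUND bracket, loose, to be left alone: same yellow metal and foot (75x30x5 mm), but its upright plate stands square to the foot, 65 mm tall. Point: middle of the upright, 32 mm above the foot's underside. x: from heel along the foot, y: across the 30 mm width, z: up.
- good_b_mid (a point): Second SOUND bracket, just like the first. To be left alone.
- reject_in (a point): Red reject tray, open on top, fixed: outside 200 (x) x 150 (y) x 35 mm high, walls 5 thick. Point: centre of its inner floor, 5 mm above the bench; x along its long side, y along its short side, z up. A white tray of this size, on the other side of the batch, holds two sound brackets already passed: not part of it.
Things that resemble listed ones, but are neither listed nor needed, are in the scene too. What is shaped like the part that bears bent_mid but blue or green is not meant.

How it is judged:
By the outcome, as a careful person would: the job done as asked, in the order asked, and still so for the second after the job is handed in, with the robot touching nothing.
It also fails if it takes over 40 s, if anything falls off the work surface, if the arm or the gripper's body presses on something with over 40 N, if the wrist force passes 120 N, or if a joint passes its speed limit or range.

## Working session

There is one attempt and no reset: what is moved stays moved. The work goes in short steps, Python scripts to look and compute and a tool call to move; the robot and the scene stay as the last step left them, time stands still between calls to the robot, and variables do not carry over. Pictures are saved under pics/ and viewed, at most 10 in all, crops included, and the job is handed in when it is done.

Besides the shell and the picture viewer there is one more tool, called after "Call:" in YAML: its name, and indented under it one key for each argument. jog_arm: Moves the arm, as the interface text tells. Its arguments: {"type":"object","properties":{"translation":{"type":"array","items":{"type":"array","items":{"type":"number"}}},"rot":{"type":"array","items":{"type":"array","items":{"type":"number"}}},"claw":{"type":"number"},"grip_force":{"type":"number"}},"required":["translation","rot"]}

```bash
mkdir -p pics; python3 - <<'E'
from plant import env
import cv2,numpy as np
for n in("scene","top"):
    cv2.imwrite(f"pics/{n}0.png",env.camera(n)[:,:,::-1])
    c=env.calibration(n);print(n,np.round(c["camera_matrix"],1).tolist(),np.round(c["R"],3).tolist(),np.round(c["t"],1).tolist())
s=env.get_state();print(s["clock"],s["tcp_pos"],s["eef_rot"],s["width"])
E
```

```text
scene [[441.5, 0.0, 315.5], [0.0, 441.5, 210.6], [0.0, 0.0, 1.0]] [[-0.805, 0.594, -0.019], [0.345, 0.442, -0.828], [-0.483, -0.672, -0.561]] [498.8, -170.3, 1341.5]
top [[509.9, 0.0, 328.5], [0.0, 509.9, 196.6], [0.0, 0.0, 1.0]] [[-0.023, -1.0, 0.004], [-0.988, 0.022, -0.154], [0.154, -0.008, -0.988]] [24.0, 653.8, 1254.2]
0.1 [303.55701828 602.28583072 221.79815285] [-3.13998200e+00  1.23633278e-04  2.67480156e+00] 88.11157362524975
```

View pics/scene0.png

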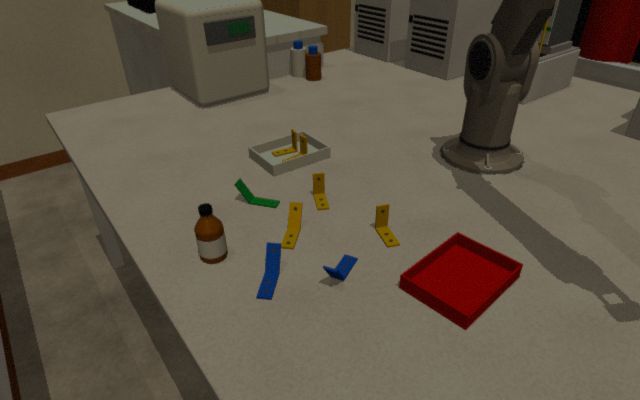

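View pics/top0.png

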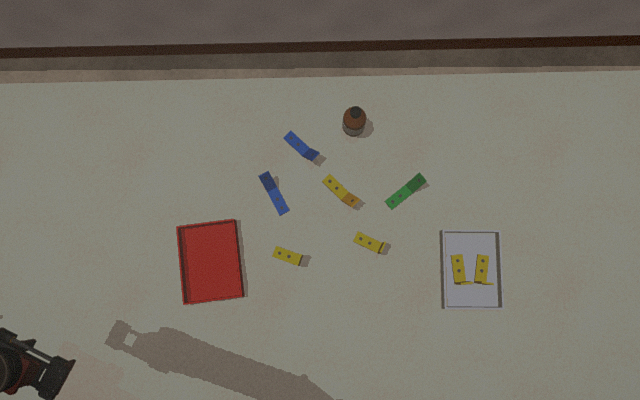

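Yellow candidates in the top view are (340,190), (369,242) and (288,256), with two more in the white tray that aren't part of the batch. In the scene view they are about (293,225), (320,190) and (386,225). The one at top (340,190) / scene (293,225) shows a long, shaded, tilted upright, so it fits the bent bracket. I'll measure it and confirm in a crop.

```bash
cat > h.py <<'E'
import numpy as np,cv2
from plant import env
def ray(n,p,z):
    c=env.calibration(n);K,R,t=map(np.array,(c["camera_matrix"],c["R"],c["t"]))
    o=-R.T@t;d=R.T@np.linalg.solve(K,[p[0],p[1],1.]);return o+d*(z-o[2])/d[2]
def proj(n,X):
    c=env.calibration(n);p=np.array(c["camera_matrix"])@(np.array(c["R"])@X+c["t"]);return p[:2]/p[2]
def blobs(im,lo,hi,amin=60):
    m=cv2.inRange(cv2.cvtColor(im,cv2.COLOR_BGR2HSV),lo,hi)
    return [c for c in cv2.findContours(m,cv2.RETR_EXTERNAL,cv2.CHAIN_APPROX_NONE)[0] if cv2.contourArea(c)>amin]
E
python3 - <<'E'
from h import *
T=cv2.imread("pics/top0.png");S=cv2.imread("pics/scene0.png")
for n,im in(("top",T),("scene",S)):
    for c in blobs(im,(12,120,70),(35,255,255)):
        r=cv2.minAreaRect(c);b=cv2.boxPoints(r)
        print(n,np.round(r[0]),np.round(r[1],1),np.round(b).tolist(),"z0",np.round([ray(n,p,5)[:2] for p in b]).tolist() if n=="top" else "")
c=max(blobs(T,(0,150,70),(8,255,255)),key=cv2.contourArea);b=cv2.boxPoints(cv2.minAreaRect(c))
print("tray",np.round(b).tolist(),np.round([ray("top",p,35)[:2] for p in b]).tolist())
a=cv2.resize(T[160:280,260:400],None,fx=4,fy=4,interpolation=cv2.INTER_CUBIC)[:,:400*1]
a=cv2.resize(T[165:270,265:395],(390,315),interpolation=cv2.INTER_CUBIC);b=cv2.resize(S[165:270,270:400],(390,315),interpolation=cv2.INTER_CUBIC)
cv2.imwrite("pics/crop1.png",np.hstack([a,b]))
E
```

```text
top [459. 270.] [33.  16.1] [[445.0, 258.0], [460.0, 252.0], [472.0, 283.0], [457.0, 288.0]] z0 [[494.0, -292.0], [508.0, -332.0], [428.0, -358.0], [414.0, -318.0]]
top [484. 269.] [18. 30.] [[475.0, 284.0], [475.0, 254.0], [493.0, 254.0], [493.0, 284.0]] z0 [[424.0, -365.0], [501.0, -370.0], [500.0, -417.0], [423.0, -411.0]]
top [287. 255.] [28.1 11.7] [[272.0, 256.0], [275.0, 245.0], [302.0, 254.0], [298.0, 265.0]] z0 [[507.0, 160.0], [536.0, 151.0], [511.0, 81.0], [482.0, 91.0]]
top [369. 242.] [30.8 12.6] [[352.0, 242.0], [357.0, 231.0], [385.0, 242.0], [381.0, 254.0]] z0 [[539.0, -50.0], [569.0, -63.0], [537.0, -137.0], [507.0, -124.0]]
top [340. 191.] [40.5 12.4] [[321.0, 183.0], [329.0, 173.0], [360.0, 199.0], [352.0, 209.0]] z0 [[700.0, 28.0], [725.0, 6.0], [652.0, -74.0], [627.0, -51.0]]
scene [207. 226.] [16. 20.] [[197.0, 218.0], [217.0, 218.0], [217.0, 234.0], [197.0, 234.0]] z0 
scene [385. 226.] [44.4 19.5] [[369.0, 207.0], [388.0, 202.0], [400.0, 245.0], [381.0, 250.0]] z0 
scene [293. 225.] [15.5 48.4] [[280.0, 248.0], [290.0, 200.0], [305.0, 203.0], [295.0, 251.0]] z0 
scene [320. 191.] [37.8 14. ] [[310.0, 173.0], [324.0, 171.0], [329.0, 209.0], [315.0, 211.0]] z0 
scene [288. 146.] [18.  32.3] [[271.0, 153.0], [292.0, 128.0], [306.0, 139.0], [285.0, 164.0]] z0 
tray [[175.0, 225.0], [234.0, 219.0], [242.0, 298.0], [183.0, 304.0]] [[593.0, 404.0], [605.0, 253.0], [404.0, 232.0], [393.0, 380.0]]
```

View pics/crop1.png

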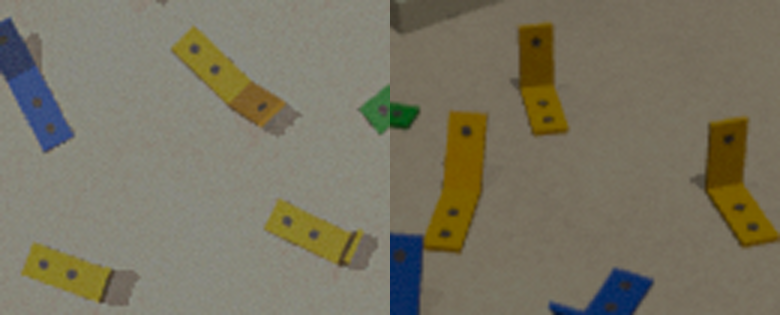

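The crop confirms it. The bracket at top (340,190) / scene (293,225) has an upright leaning outward past the heel, and the other two yellow brackets on the bench are square. Next I'll measure its foot and tip more precisely, plus the tray axis.

```bash
python3 - <<'E'
from h import *
T=cv2.imread("pics/top0.png");S=cv2.imread("pics/scene0.png")
hsv=cv2.cvtColor(T,cv2.COLOR_BGR2HSV);print(hsv[184,334],hsv[199,350])
f=[c for c in blobs(T,(23,120,100),(35,255,255),40) if cv2.pointPolygonTest(c,(337.,187.),False)>=0 or abs(c[:,0].mean(0)-[335,185]).max()<8]
a=[c for c in blobs(T,(12,120,70),(35,255,255)) if cv2.pointPolygonTest(c,(340,190),False)>=0]
for z,cs in((5,f),(5,a)):
  for c in cs:
    W=np.float32([ray("top",p[0],z)[:2] for p in c]);r=cv2.minAreaRect(W)
    print(len(c),r,cv2.boxPoints(r).round().tolist())
W=np.float32([ray("top",p[0],5)[:2] for p in f[0]]);c,(w,h),an=cv2.minAreaRect(W);b=cv2.boxPoints((c,(w,h),an))
e=max([b[1]-b[0],b[2]-b[1]],key=np.linalg.norm);u=e/np.linalg.norm(e);u=u*np.sign(u[0])
v=np.array([-u[1],u[0]])
s=W@u; cen=v*np.mean([(W@v).min(),(W@v).max()])
far=cen+u*s.max();
mid=far-u*90
print("u yaw",np.arctan2(u[1],u[0]),"far",far,"len",np.ptp(s),"mid",mid,"tip",mid-20*u)
for nm,X in(("far5",[*far,5]),("heel",[*(far-75*u),0]),("tip",[*(mid-20*u),55])):
    print(nm,proj("top",np.array(X)).round(1),proj("scene",np.array(X)).round(1))
cs=[c for c in blobs(S,(12,120,60),(35,255,255)) if cv2.pointPolygonTest(c,(293,225),False)>=0][0][:,0]
print("scene blob top",cs[cs[:,1]==cs[:,1].min()].mean(0),"bottom",cs[cs[:,1]==cs[:,1].max()].mean(0))
E
```

```text
[ 26 183 134] [ 19 159 125]
53 ((688.2372436523438, -9.254505157470703), (70.20481872558594, 28.51213264465332), 43.2620849609375) [[653.0, -23.0], [672.0, -44.0], [724.0, 4.0], [704.0, 25.0]]
76 ((675.9363403320312, -22.5548095703125), (107.54407501220703, 33.306907653808594), 47.720245361328125) [[627.0, -51.0], [652.0, -74.0], [724.0, 6.0], [700.0, 28.0]]
u yaw 0.7550659 far [713.7998   14.80246] len 70.2048 mid [648.2594  -46.87784] tip [633.6949  -60.58457]
far5 [325.7 177.2] [285.5 245.9]
heel [345.5 197.3] [293. 228.]
tip [356.  203.7] [295.2 200.6]
scene blob top [294.5 202. ] bottom [292. 249.]
```

Call:
jog_arm:
  translation:
    - [-0.043,-0.03,0.005]
    - [-0.086,-0.061,0.01]
    - [-0.129,-0.091,0.015]
    - [-0.172,-0.121,0.021]
    - [-0.215,-0.151,0.026]
    - [-0.258,-0.182,0.031]
    - [-0.3,-0.212,0.036]
    - [-0.343,-0.242,0.041]
    - [-0.386,-0.273,0.046]
    - [-0.429,-0.303,0.051]
    - [-0.472,-0.333,0.057]
    - [-0.515,-0.363,0.062]
    - [-0.558,-0.394,0.067]
    - [-0.601,-0.424,0.072]
    - [-0.601,-0.424,0.072]
    - [-0.601,-0.424,0.072]
    - [-0.601,-0.424,0.072]
  rot:
    - [0,0,0.136]
    - [0,0,0.272]
    - [0,0,0.408]
    - [0,0,0.544]
    - [0,0,0.68]
    - [0,0,0.816]
    - [0,0,0.953]
    - [0,0,1.089]
    - [0,0,1.225]
    - [0,0,1.361]
    - [0,0,1.497]
    - [0,0,1.633]
    - [0,0,1.769]
    - [0,0,1.905]
    - [0,0,1.905]
    - [0,0,1.905]
    - [0,0,1.905]
  claw: 0

```text
clock: 2.22
tcp_pos: [649.3, -44.3, 150.5]
eef_rot: [-3.14, -0.0, 0.773]
wrist_force: [0.5, -0.1, 0.6]
width: 87.7
grasp_force: 0.0
```

```bash
python3 - <<'E'
from h import *
S=env.camera("scene")[:,:,::-1]
cv2.imwrite("pics/s1.png",cv2.resize(S[80:280,180:440],None,fx=3,fy=3,interpolation=cv2.INTER_CUBIC)[:600,:780])
print(proj("scene",np.array([649.3,-44.3,150.5])),proj("scene",np.array([649.3,-44.3,27])))
E
```

```text
[291.57767331 169.68688497] [294.14714935 215.70828176]
```

View pics/s1.png

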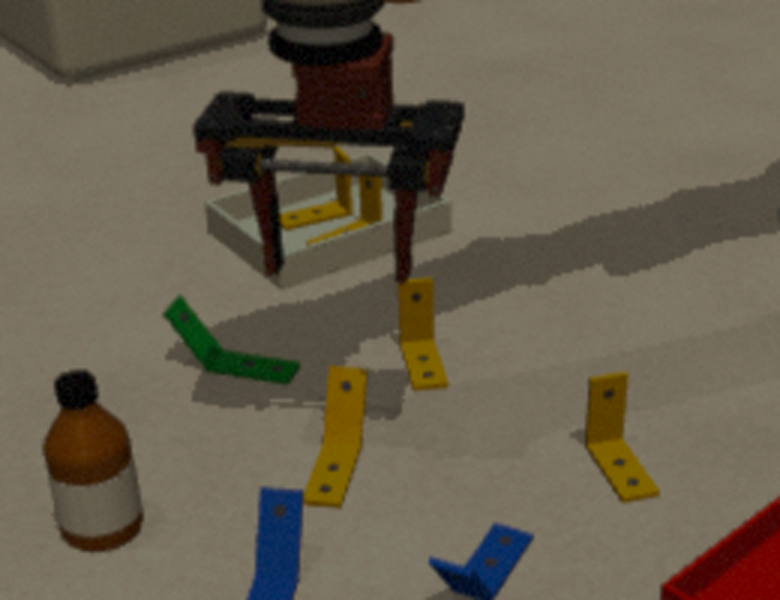

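The fingers hang centred over the leaning upright (middle at crop (345,405), scene (295,215)), and the way down is clear. Descending now.

Call:
jog_arm:
  translation:
    - [0,0,0.03]
    - [0,0,0.06]
    - [0,0,0.085]
    - [0,0,0.105]
    - [0,0,0.12]
    - [0,0,0.132]
    - [0,0,0.141]
    - [0,0,0.141]
    - [0,0,0.141]
  rot:
    - [0,0,0]
    - [0,0,0]
    - [0,0,0]
    - [0,0,0]
    - [0,0,0]
    - [0,0,0]
    - [0,0,0]
    - [0,0,0]
    - [0,0,0]

```text
clock: 3.4
tcp_pos: [650.1, -46.4, 10.2]
eef_rot: [3.141, -0.001, 0.77]
wrist_force: [0.6, -0.9, 1.0]
width: 87.9
grasp_force: 0.0
```

Call:
jog_arm:
  translation:
    - [0,0,0]
    - [0,0,0]
    - [0,0,0]
    - [0,0,0]
    - [0,0,0]
    - [0,0,0]
    - [0,0,0]
    - [0,0,0]
  rot:
    - [0,0,0]
    - [0,0,0]
    - [0,0,0]
    - [0,0,0]
    - [0,0,0]
    - [0,0,0]
    - [0,0,0]
    - [0,0,0]
  claw: 1
  grip_force: 30

```text
clock: 4.4
tcp_pos: [649.6, -46.3, 9.6]
eef_rot: [-3.142, 0.0, 0.77]
wrist_force: [-0.8, -1.1, 0.6]
width: 29.5
grasp_force: 30.0
```

Call:
jog_arm:
  translation:
    - [0,0,-0.006]
    - [0,0,-0.016]
    - [0,0,-0.03]
    - [0,0,-0.05]
    - [0,0,-0.072]
    - [0,0,-0.094]
    - [0,0,-0.112]
    - [0,0,-0.12]
    - [0,0,-0.12]
    - [0,0,-0.12]
  rot:
    - [0,0,0]
    - [0,0,0]
    - [0,0,0]
    - [0,0,0]
    - [0,0,0]
    - [0,0,0]
    - [0,0,0]
    - [0,0,0]
    - [0,0,0]
    - [0,0,0]

```text
clock: 5.65
tcp_pos: [649.1, -46.2, 128.8]
eef_rot: [-3.141, 0.001, 0.77]
wrist_force: [0.1, -1.2, -1.1]
width: 29.7
grasp_force: 30.0
```

```bash
python3 - <<'E'
from h import *
S=env.camera("scene")[:,:,::-1];s=env.get_state()
cv2.imwrite("pics/s2.png",cv2.resize(S[80:280,180:440],None,fx=3,fy=3,interpolation=cv2.INTER_CUBIC))
print(s["tcp_pos"],s["width"],s["grasp_force"],s["wrist_force"])
E
```

```text
[649.02527128 -46.17807334 128.71525525] 29.95800846246579 29.994109869003296 [ 0.27377837 -0.8418109  -2.13786476]
```

View pics/s2.png

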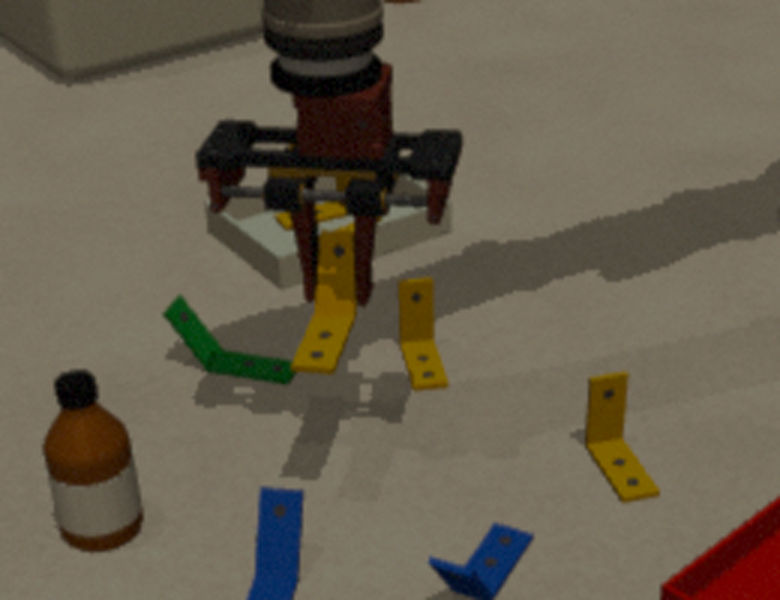

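The bracket is held level (foot end at crop (318,362)) and the sound brackets haven't moved. Carrying it to the tray.

Call:
jog_arm:
  translation:
    - [0.005,-0.016,0]
    - [0.015,-0.05,0]
    - [0.026,-0.085,0]
    - [0.036,-0.12,0]
    - [0.047,-0.155,0]
    - [0.057,-0.19,0]
    - [0.068,-0.225,0]
    - [0.078,-0.26,0]
    - [0.089,-0.295,0]
    - [0.099,-0.33,0]
    - [0.108,-0.36,0]
    - [0.114,-0.38,0]
    - [0.117,-0.388,0]
    - [0.117,-0.388,0]
    - [0.117,-0.388,0]
    - [0.117,-0.388,0]
  rot:
    - [0,0,0.03]
    - [0,0,0.09]
    - [0,0,0.15]
    - [0,0,0.21]
    - [0,0,0.27]
    - [0,0,0.33]
    - [0,0,0.39]
    - [0,0,0.45]
    - [0,0,0.51]
    - [0,0,0.57]
    - [0,0,0.62]
    - [0,0,0.65]
    - [0,0,0.67]
    - [0,0,0.67]
    - [0,0,0.67]
    - [0,0,0.67]

```text
clock: 7.7
tcp_pos: [464.2, 312.7, 129.8]
eef_rot: [3.141, -0.0, 0.098]
wrist_force: [0.2, 0.4, -1.4]
width: 29.8
grasp_force: 30.0
```

```bash
python3 - <<'E'
from h import *
S=env.camera("scene")[:,:,::-1];s=env.get_state()
cv2.imwrite("pics/s3.png",cv2.resize(S[120:330,330:560],None,fx=2.8,fy=2.8,interpolation=cv2.INTER_CUBIC))
print(s["tcp_pos"],s["width"],s["grasp_force"],s["wrist_force"])
E
```

```text
[464.1191801  312.86962822 129.75510328] 29.990551806399814 29.994087517261505 [ 1.01801606 -0.25963685 -0.63938492]
```

View pics/s3.png

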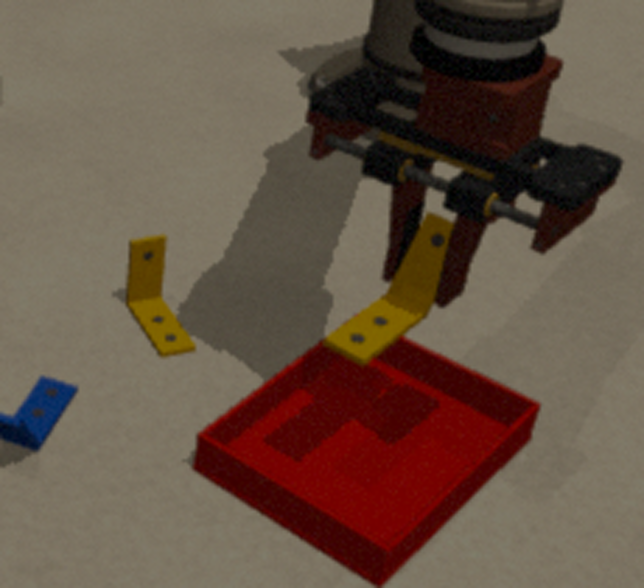

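The bracket hangs level and is lined up with the tray's long side (foot end at crop (350,345), tray at (370,460)). Lowering it to just above the floor.

Call:
jog_arm:
  translation:
    - [0,0,0.015]
    - [0,0,0.035]
    - [0,0,0.055]
    - [0,0,0.075]
    - [0,0,0.09]
    - [0,0,0.1]
    - [0,0,0.106]
    - [0,0,0.11]
    - [0,0,0.112]
    - [0,0,0.113]
    - [0,0,0.113]
    - [0,0,0.113]
  rot:
    - [0,0,0]
    - [0,0,0]
    - [0,0,0]
    - [0,0,0]
    - [0,0,0]
    - [0,0,0]
    - [0,0,0]
    - [0,0,0]
    - [0,0,0]
    - [0,0,0]
    - [0,0,0]
    - [0,0,0]

```text
clock: 9.25
tcp_pos: [463.7, 313.8, 16.8]
eef_rot: [-3.141, -0.0, 0.1]
wrist_force: [-0.3, -0.4, -1.2]
width: 29.7
grasp_force: 30.0
```

Call:
jog_arm:
  translation:
    - [0,0,0.001]
    - [0,0,0.002]
    - [0,0,0.0025]
    - [0,0,0.0025]
  rot:
    - [0,0,0]
    - [0,0,0]
    - [0,0,0]
    - [0,0,0]

```text
clock: 9.75
tcp_pos: [463.6, 313.8, 14.4]
eef_rot: [-3.141, 0.0, 0.1]
wrist_force: [-1.5, -0.9, 5.1]
width: 29.4
grasp_force: 30.0
```

Contact is about 5 N, so the foot is on the floor. Releasing with a partial opening, then lifting.

Call:
jog_arm:
  translation:
    - [0,0,0]
    - [0,0,0]
    - [0,0,0]
    - [0,0,0]
    - [0,0,0]
    - [0,0,0]
  rot:
    - [0,0,0]
    - [0,0,0]
    - [0,0,0]
    - [0,0,0]
    - [0,0,0]
    - [0,0,0]
  claw: 0.3

```text
clock: 10.5
tcp_pos: [463.7, 313.7, 14.2]
eef_rot: [-3.142, -0.0, 0.1]
wrist_force: [0.1, 0.1, -0.3]
width: 61.6
grasp_force: 0.0
```

Call:
jog_arm:
  translation:
    - [0,0,-0.01]
    - [0,0,-0.03]
    - [0,0,-0.06]
    - [0,0,-0.1]
    - [0,0,-0.14]
    - [0,0,-0.18]
    - [0,0,-0.2]
    - [0,0,-0.2]
    - [0,0,-0.2]
  rot:
    - [0,0,0]
    - [0,0,0]
    - [0,0,0]
    - [0,0,0]
    - [0,0,0]
    - [0,0,0]
    - [0,0,0]
    - [0,0,0]
    - [0,0,0]

```text
clock: 11.62
tcp_pos: [463.1, 313.5, 213.8]
eef_rot: [3.142, 0.001, 0.1]
wrist_force: [1.2, -0.5, -0.8]
width: 61.4
grasp_force: 0.0
```

```bash
python3 - <<'E'
from h import *
S=env.camera("scene")[:,:,::-1]
cv2.imwrite("pics/s4.png",cv2.resize(S[120:330,270:560],None,fx=2.7,fy=2.7,interpolation=cv2.INTER_CUBIC))
E
```

```text
(no output)
```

View pics/s4.png

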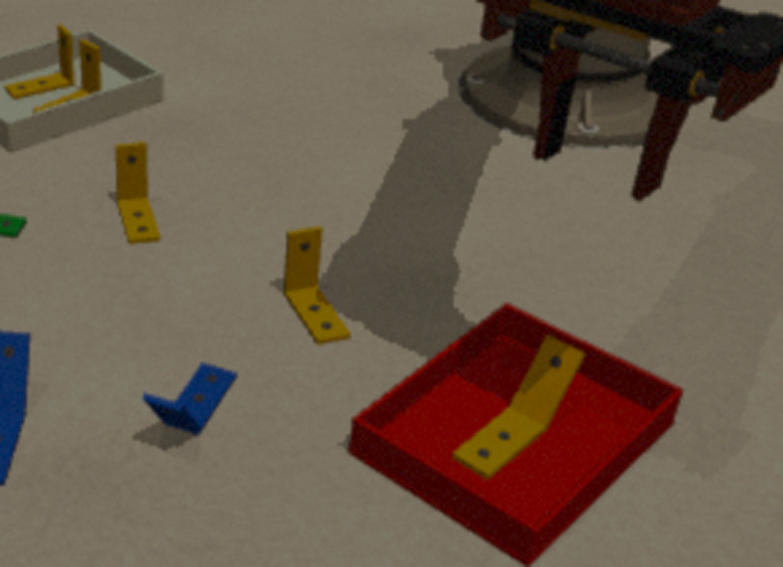

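The bent bracket stands on its foot inside the red tray (crop (515,410)), the gripper is clear of it, and both sound brackets (crop (135,190) and (310,285)) are still standing where they were.

```bash
python3 -c "
from plant import env
print(env.job_done())"
```

```text
the job is handed in; nothing more can be done
None
```

The bent bracket is standing on its foot on the red reject tray's floor and released, the two sound brackets were left untouched, and the job was handed in at about 12 s (no verdict was returned).

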